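# Pin the hinge of a folding sample stand

## Task

Join the two leaves of the small folding sample stand on the assembly board: slide the loose leaf along its channel, gently, until it stops against the clamped leaf and the hinge knuckles are in line, then take the hinge pin out of its wooden block and push it down through the knuckles until its head sits fully down on them, and let go. Feel your way and do not force anything (about 25 N is too much), and leave the thread spool and the bead rosette where they are.

Things in the scene. Friction and masses are not known exactly. Their poses are not given: they have to be found in the camera images.
- assembly_board: Plywood board 280 x 80 x 10 mm, fixed. Origin: underside (table level), below the middle of the range where the hinge axis can lie. x runs along the channel to the loose leaf's end (board from x = -105 to 175 mm), z up. The channel at x > 36 mm has wooden rails, tops 26 mm above the table, outer faces at y = +-17 mm.
- hinge_mid (a point): Point on the board's axis (x = y = 0), 60 mm above the table: middle of the hinge range. The held leaf's vertical hinge axis is at y = 0 but anywhere from x = -18 to +18 mm of this point: that is NOT measured and must be felt. All knuckles are steel rings, 24 mm outside, 12 mm bore; its upper one is 46 to 60 mm, its lower one 11 to 28 mm above the table.
- clamp (a point): Middle of the clamp on the board (x = -62 mm), 40 mm above the table, top of its two metal cheeks (|y| to 21, wing screws to 33 mm). They hold the held leaf: upright plywood 10 mm thick, 66 mm long, top 58 mm above the table; it does not give way to a push. A spring catch in its upper knuckle drags on the pin: pushing it home takes a few N, less than 12.
- loose_leaf: Upright plywood leaf, 10 mm thick, loose in the channel (0.75 mm play each side), 0.15 kg, slides with 1 to 2 N. Origin: underside, 10 mm above the table, on its knuckle's axis; axes parallel to the board's. Plywood from x = 14 to 94 mm, top 58 mm above the table: can be pinched across y from above near x = 54 mm above the rails, or pushed at its end. Its one knuckle is 31.5 to 42.5 mm above the table.
- leaf_eye (a point): Centre of the upper mouth of the loose leaf's knuckle, 42.5 mm above the table. Slid towards the board's -x, this knuckle goes between the held leaf's two knuckles until its nose meets the held leaf's edge; the bores are then in line to about 1 mm.
- hinge_pin: Steel hinge pin, loose, upright in the wooden block, 0.06 kg. Origin: centre of its lower tip; z towards the head. Tip a blunt cone, 6.4 mm wide at the end, 10 mm wide at z = 8 mm; shank 10 mm wide to z = 45 mm; then a dark cylindrical head 18 mm wide to z = 79 mm. Grip the head's upper part so that the fingertips stay above the shoulder.
- pin_shoulder (a point): Centre of the underside of the pin's head, 45 mm above its tip. Home, it rests on the upper knuckle, 60 mm above the table.
- pin_block: Wooden block 46 x 46 x 40 mm with a round hole 11.5 mm wide and 34 mm deep in which the pin stands; fixed. Origin: centre of its underside. At the start the pin's shoulder is 51 mm and its top 85 mm above the table.
- spool_navy: Bystander: reel of navy thread, 29 mm wide, 52 mm high, standing on the table. Origin: centre of its underside.
- rosette_3: Bystander: brown bead rosette, 31 mm wide, 14 mm high, lying on the table. Origin: centre of its underside.
- catch (a joint): Slide of the small spring catch ball inside the upper knuckle of the held leaf, in m: 0 when the bore is empty, about 0.001 to 0.002 pushed back by the pin when the pin is in this bore. It squeezes the pin sideways with about 5 N.
Things that resemble listed ones, but are neither listed nor needed, are in the scene too. What is shaped like the loose_leaf but yellow is not meant.

How it is judged:
On the way, in this order (a step that is already met when the one before it is completed fails the run):
1. the loose leaf has been slid up into the range of the hinge axis (knuckle within 20 mm of the board's origin along the channel) (x of leaf_eye in the frame of assembly_board between -0.022 and 0.02 m), for 0.2 s.
2. the pin's tip is through the upper knuckle and into the loose leaf's knuckle (horizontal distance between hinge_pin and leaf_eye below 0.005 m and z of hinge_pin in the frame of leaf_eye below -0.004 m and value of joint catch above 0.0006 m).
At the end, for the whole second after the job is handed in: Pin upright (0.12 rad) through all three knuckles (catch pushed back over 0.6 mm, pin within 4 mm of the loose leaf's knuckle), shoulder 58 to 62.5 mm above the board's underside; loose leaf upright, knuckle within 22 mm of the board's origin along the channel; both released, at rest (horizontal distance between each of pin_shoulder, hinge_pin and leaf_eye below 0.004 m and z of pin_shoulder in the frame of assembly_board between 0.058 and 0.0625 m and x of leaf_eye in the frame of assembly_board between -0.022 and 0.022 m and angle between each of hinge_pin, loose_leaf's own z axis and vertical below 0.12 rad and linear speed of each of hinge_pin, loose_leaf below 0.02 m/s and value of joint catch above 0.0006 m); the robot touches nothing.
It fails at once if the loose leaf is pressed against the board or the held leaf with more than 30 N (contact force between loose_leaf and assembly_board above 30 N).
It fails at once if the pin is pressed against the held leaf or the board with more than 35 N, of which the catch's own squeeze is about 10 N (contact force between hinge_pin and assembly_board above 35 N).
It fails at once if the pin is pressed against the loose leaf with more than 30 N (contact force between hinge_pin and loose_leaf above 30 N).
It fails at once if the thread spool is moved by more than 30 mm (distance of spool_navy from where it was at the start of the episode above 0.03 m).
It fails at once if the rosette is moved by more than 30 mm (distance of rosette_3 from where it was at the start of the episode above 0.03 m).
It also fails if it takes over 54 s, if anything falls off the work surface, if the arm or the gripper's body presses on something with over 40 N, if the wrist force passes 120 N, or if a joint passes its speed limit or range.

## Robot

A 6-joint arm with a two-finger parallel gripper is mounted at the origin on a cart in front of the work surface, level with it; the furniture and walls round the work are solid. World frame = base frame: x ahead of the robot, y to its left, z up, the work surface at z = 0. Lengths are in m, angles in rad, forces in N, time in s.
With the tool pointing down it reaches from about 0.375 to 0.975 m from the base axis. Payload 3.8 kg.
Tool frame: the origin (TCP) lies at the very end of the fingers, on their centre line; the grasp point (between the pads) lies 19 mm behind it; z points along the fingers, y is the line along which they close (so a half turn about z gives the same grasp; the last joint's range is limited). The gripper opens to 85 mm and grips with 20 to 120 N. Pads are 22 mm wide; open, the fingers measure 114 mm over their backs; the gripper's body (76 mm by 85 mm) begins 54 mm behind the grasp point. The pads swing forward as they close: fully open they stand 13 mm farther back than shut.
Start: joints at [-1.206, 0.264, 1.604, -0, 1.274, -0.037], TCP at [0.264, -0.621, 0.231] pointing down, gripper open.
Joint ranges: [-2.63, 2.63], [-0.94, 2.18], [0.31, 2.57], [-1.31, 4.45], [0, 2.66], [-2.55, 2.55]. Speed limits (rad/s): [2.57, 2.57, 3.14, 3.14, 3.14, 3.14].

## Interface

Orientations are given as a rotation vector (axis times angle).
In Python, from workcell import monitor, viewer, job gives the robot as it stands. The module is installed in compiled form; this text tells all that it offers.
- The arm moves only by the tool step_arm, never from a script. Its argument "series" is one flat list of numbers, 4 for each row, row after row: the shift along the tool's x, y, z in m, then the turn about the tool's z in rad. A call has 1 to 8 rows; each row is the pose to reach, as a shift and turn from the pose commanded when the call began, along the tool's axes at that moment; what a row does not reach only later rows make up. A row lasts 1/8 s, in which the tool goes at most 62.5 mm and 10.7 degrees, less where a joint would pass 70% of its speed; a pose out of reach is approached as far as the arm can. A call with a gripper value outside its range is refused whole. "gripper" is the opening, from 0 (shut) to 1 (fully open), set as the call begins (left out, the last holds). The fingers move at their own pace and stop on an object; "newtons" is the grip in N (left out, the last holds). Time passes only in rows, so rows that repeat a pose let the fingers close. It gives the time, the measured TCP pose, the force, the opening and the grip force at its end, in the units of the state.
- monitor.read_state(): the state, without advancing time (a new reading comes with each control period).
- viewer.read_camera(name): name is "side" or "top" or "wrist"; returns a dict with "image" (384x512x3 uint8, red, green, blue), "intrinsics" (3x3 intrinsics, pixels), "T" (4x4, takes a point from camera to world coordinates); the wrist camera has in their place "hand_eye" (4x4, takes a point from camera to tool coordinates, whose origin is the TCP and whose axes are the flange's). Camera axes: x right, y up, looking along -z (the intrinsics and any distortion apply to the point x, -y, -z); pixel columns grow to the right and rows downward; lengths in m; the calibration is good to about 2 mm. A picture is of the moment at which its call begins: read the wrist's pose just before it. There is no depth.
- job.finish_job(): hands the job in; it is judged then, once.
Trained networks look in a picture, given as the dict that the camera call returned (one of the last four; its "shot" number tells which), for a name from the list of things; names that differ only in an ending like _2 or _b are one class to them, and where a whole thing is asked for, a point or a joint stands for the part that bears it (a point fixed in the world has none). Each returns a list of dicts, best first, with "score" (0 to 1); they miss things now and then, are a little off and sometimes report something else, mostly with a low value. They report only what shows in the picture. A call takes as long as a camera call. They do not tell look-alikes from the thing itself.
- viewer.boxes_of(picture, label): "extent" ([centre column, centre row, width, height] in pixels, round what is visible of it).
- viewer.spot_point(picture, label): "point" ([column, row] in pixels: a listed point, or the origin of a listed thing).
The state is a dict: "time": time; "q": joint angles; "joint_vel": joint speeds; "joint_torque": joint torques, N m; "tool_pos": TCP position; "tcp_rot": TCP orientation; "wrist_force": force on the tool from outside, world axes, zero at the start; "torque": the same for the moment, N m; "width": opening from 0.0 (shut) to 1.0 (fully open); "grip_force": force on a finger pad.
Only numpy, scipy, OpenCV 4.12 (cv2) and the standard library are available. Lean on these libraries where they do the work, as an engineer would, in place of code of your own. Each camera call takes 0.05 s, during which the arm holds its last target. There are 200 camera calls.

## Working session

There is one attempt and no reset: what is moved stays moved. The work goes in short steps, Python scripts to look and compute and a tool call to move; the robot and the scene stay as the last step left them, time stands still between calls to the robot, and variables do not carry over. Pictures are saved under pics/ and viewed, at most 10 in all, crops included, and the job is handed in when it is done.

Besides the shell and the picture viewer there is one more tool, called after "Call:" as name(argument=value, ...) on one line, values as JSON. step_arm: Moves the arm, as the interface text tells. Its arguments: {"type":"object","properties":{"series":{"type":"array"},"gripper":{"type":"number"},"newtons":{"type":"number"}},"required":["series"]}

```bash
mkdir -p pics; cat > h.py <<'E'
from workcell import monitor, viewer, job
import numpy as np, cv2
from scipy.spatial.transform import Rotation as R
def save(p,n): cv2.imwrite('pics/'+n,p['image'][:,:,::-1])
def tool():
    s=monitor.read_state(); T=np.eye(4); T[:3,:3]=R.from_rotvec(s['tcp_rot']).as_matrix(); T[:3,3]=s['tool_pos']; return T
def camT(p,Tt=None): return np.array(p['T']) if 'T' in p else Tt@np.array(p['hand_eye'])
def ray(p,uv,Tt=None):
    T=camT(p,Tt); K=np.array(p['intrinsics']); d=np.linalg.inv(K)@[uv[0],uv[1],1]
    return T[:3,3],T[:3,:3]@[d[0],-d[1],-d[2]]
def atz(p,uv,z,Tt=None):
    o,d=ray(p,uv,Tt); return o+d*(z-o[2])/d[2]
def proj(p,X,Tt=None):
    c=np.linalg.inv(camT(p,Tt))@np.append(X,1); v=np.array(p['intrinsics'])@[c[0],-c[1],-c[2]]; return v[:2]/v[2]
E
python3 - <<'E'
from h import *
print(monitor.read_state())
Z=dict(assembly_board=0,hinge_mid=.06,clamp=.04,loose_leaf=.01,leaf_eye=.0425,hinge_pin=.006,pin_shoulder=.051,pin_block=0,spool_navy=0,rosette_3=0)
ims=[]
for n in ('top','side'):
    p=viewer.read_camera(n); ims.append(p['image']); print(n,p.keys(),np.round(p['T'],3).tolist(),np.round(p['intrinsics'],1).tolist())
    save(p,n+'0.png')
    for k,z in Z.items():
        for d in viewer.spot_point(p,k)[:3]:
            print(k,np.round(d['point'],1),round(d['score'],2),np.round(atz(p,d['point'],z),3))
E
```

```text
{'time': 0.0, 'q': array([-1.20589575e+00,  2.64788542e-01,  1.60541748e+00,  6.60569250e-06,
        1.27368915e+00, -3.69075162e-02]), 'joint_vel': array([ 0.00021062,  0.00128003,  0.00186646, -0.00012159,  0.00015348,
        0.00065464]), 'joint_torque': array([ 9.21332248e-04, -5.15106225e+01, -3.67314398e+01, -2.59738208e-04,
        1.28070154e-02, -6.38596632e-06]), 'tool_pos': array([ 0.26370881, -0.62054039,  0.2299147 ]), 'tcp_rot': array([-3.07617806e+00, -6.26464876e-01,  5.80281844e-04]), 'wrist_force': array([-0.01671364, -0.7490134 ,  0.07976385]), 'torque': array([ 0.0323581 ,  0.00725459, -0.01234332]), 'grip_force': 0.0, 'width': 1.0035401841942146}
top dict_keys(['image', 'intrinsics', 'T', 'shot']) [[-0.031, 0.998, -0.054, 0.477], [-1.0, -0.031, 0.003, -0.151], [0.001, 0.054, 0.999, 0.908], [0.0, 0.0, 0.0, 1.0]] [[478.2, 0.0, 262.0], [0.0, 478.2, 192.5], [0.0, 0.0, 1.0]]
assembly_board [192.6 174.5] 0.79 [ 0.564 -0.023  0.   ]
hinge_mid [183.  174.1] 0.7 [ 0.56  -0.015  0.06 ]
hinge_mid [153.6 167.2] 0.63 [0.574 0.037 0.06 ]
clamp [219. 181.] 0.97 [ 0.547 -0.077
[... 726 characters left out ...]
 183.4], [0.0, 0.0, 1.0]]
assembly_board [233.5 254.1] 0.87 [ 0.566 -0.019  0.   ]
hinge_mid [231.3 229.6] 0.83 [ 0.568 -0.017  0.06 ]
clamp [242.3 216.8] 0.93 [ 0.556 -0.069  0.04 ]
loose_leaf [225.5 276.2] 0.81 [0.571 0.038 0.01 ]
loose_leaf [226.6 176.4] 0.8 [ 0.603 -0.213  0.01 ]
leaf_eye [220.9 261.3] 0.78 [0.578 0.036 0.042]
leaf_eye [294.7 150.3] 0.7 [ 0.472 -0.269  0.042]
leaf_eye [225.2 162.4] 0.67 [ 0.605 -0.216  0.042]
pin_shoulder [296.3 129.7] 0.65 [ 0.471 -0.332  0.051]
pin_shoulder [295.2 154.5] 0.42 [ 0.471 -0.243  0.051]
pin_block [295.3 153.3] 0.85 [ 0.47  -0.318  0.   ]
spool_navy [328.4 192.1] 0.84 [ 0.403 -0.196  0.   ]
rosette_3 [205.7 162.2] 0.56 [ 0.655 -0.268  0.   ]
```

View pics/top0.png

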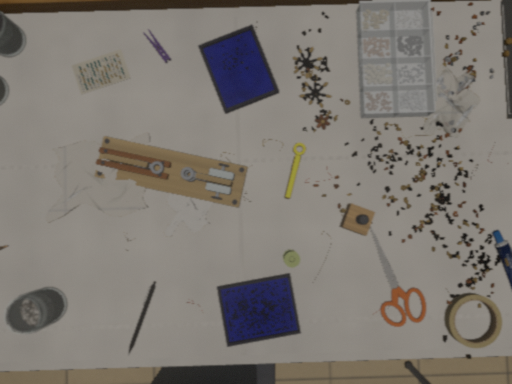

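View pics/side0.png

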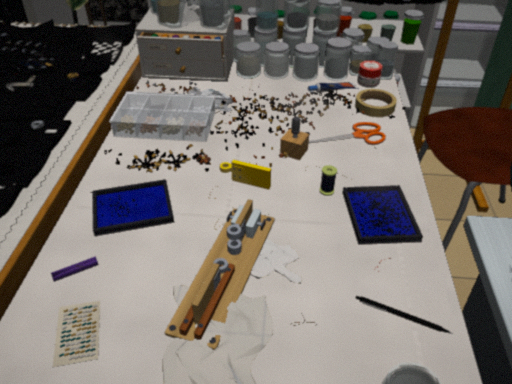

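Top picture: the board runs from (105,148) to (243,190), with the held knuckle at (188,174) and the clamp at (219,181). The loose leaf is in the channel, eye at (157,168). Leaf candidates are the one at (157,168) and the yellow look-alike at (297,150), so I choose the wooden one in the channel. The only pin candidate is the dark head in the block at (361,219). The spool is at (291,259) and the rosette at (325,119). I'll go above the board for a close check.

Call:
step_arm(series=[0.55,-0.484,-0.02,-0.94,0.55,-0.484,-0.02,-0.94,0.55,-0.484,-0.02,-0.94,0.55,-0.484,-0.02,-0.94,0.55,-0.484,-0.02,-0.94,0.55,-0.484,-0.02,-0.94,0.55,-0.484,-0.02,-0.94,0.55,-0.484,-0.02,-0.94], gripper=0.5, newtons=20)

```text
time: 2.1
tool_pos: [0.4809, -0.1688, 0.2454]
tcp_rot: [2.46, 1.952, 0.001]
wrist_force: [0.6, -0.3, -0.4]
width: 0.499
grip_force: 0.0
```

```bash
cat >> h.py <<'E'
def go(target,yaw_y=None):
    """tool-frame shift to world target; turn so that tool y is parallel to given world xy direction"""
    T=tool(); d=T[:3,:3].T@(np.array(target)-T[:3,3]); t=0
    if yaw_y is not None:
        v=T[:3,:3].T@np.array([yaw_y[0],yaw_y[1],0]); t=np.arctan2(-v[0],v[1]); t=(t+np.pi/2)%np.pi-np.pi/2
    print('go',np.round(d,4),'turn',round(t,3),'tcp',np.round(T[:3,3],4))
E
python3 -c "
from h import *
go([.58,.04,.25],[-.975,.22]);print(monitor.read_state()['q'])"
```

```text
go [ 0.2259  0.0491 -0.0045] turn -0.007 tcp [ 0.4809 -0.1688  0.2454]
[-3.86455082e-01 -6.18188900e-02  1.93448974e+00 -2.56947358e-05
  1.26756118e+00 -1.57221965e-01]
```

Call:
step_arm(series=[0.226,0.049,-0.004,-0.007,0.226,0.049,-0.004,-0.007,0.226,0.049,-0.004,-0.007,0.226,0.049,-0.004,-0.007,0.226,0.049,-0.004,-0.007])

```text
time: 2.72
tool_pos: [0.5801, 0.0413, 0.249]
tcp_rot: [-2.449, -1.967, -0.001]
wrist_force: [-0.2, -0.9, -0.3]
width: 0.503
grip_force: 0.0
```

```bash
python3 - <<'E'
from h import *
T=tool(); p=viewer.read_camera('wrist'); save(p,'w1.png'); print(np.round(T[:3,3],4),np.round(p['hand_eye'],3).tolist())
Z=dict(assembly_board=0,hinge_mid=.06,clamp=.04,loose_leaf=.01,leaf_eye=.0425)
for k,z in Z.items():
    for d in viewer.spot_point(p,k)[:3]: print(k,np.round(d['point'],1),round(d['score'],2),np.round(atz(p,d['point'],z,T),4))
E
```

```text
[0.5801 0.0413 0.249 ] [[-0.001, 0.96, 0.281, 0.071], [1.0, 0.001, -0.0, 0.0], [-0.0, 0.281, -0.96, -0.142], [0.0, 0.0, 0.0, 1.0]]
assembly_board [256.4 202.8] 0.76 [ 0.5665 -0.0171  0.    ]
hinge_mid [252.7 219.1] 0.68 [ 0.563 -0.015  0.06 ]
clamp [250.2 259.8] 0.57 [ 0.5465 -0.0731  0.04  ]
loose_leaf [313.3 331.8] 0.95 [ 0.6039 -0.2178  0.01  ]
loose_leaf [254.7 161. ] 0.75 [0.5767 0.038  0.01  ]
leaf_eye [251.8 166.9] 0.87 [0.5738 0.0384 0.0425]
leaf_eye [318.8 348. ] 0.55 [ 0.6059 -0.2164  0.0425]
```

View pics/w1.png

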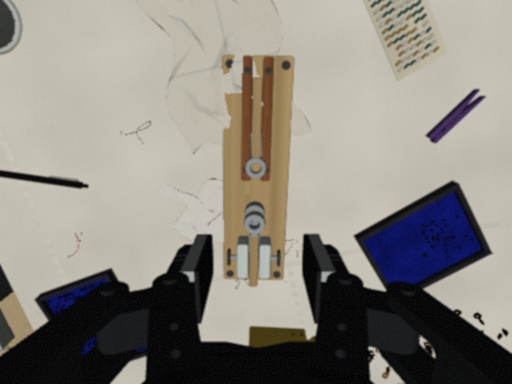

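Wrist view from close: wooden leaf between brown rails, eye at (256,168). Held knuckles are at about (254,213), the clamp at (254,257), and the board spans rows 55–280. The yellow look-alike is away at (315,340), so the choice is confirmed.

```bash
python3 - <<'E'
from h import *
T=tool(); p=viewer.read_camera('wrist')
a=atz(p,(258.5,56),.01,T);b=atz(p,(253.5,280),.01,T);d=a-b;L=np.linalg.norm(d);d/=L;print('len',L,d,'origin',a-d*.175,b+d*.105)
for n,uv,z in(('eye',(256,168),.0425),('held',(254,213),.06),('clampmid',(254,257),.04)): 
    X=atz(p,uv,z,T);print(n,np.round(X,4), 'along',(X-b)@d-.105,'lat',np.cross(d[:2],(X-b)[:2]))
E
```

```text
len 0.2779293417635862 [0.24470438 0.96959773 0.        ] origin [ 0.56261429 -0.0233902   0.01      ] [ 0.56312099 -0.02138249  0.01      ]
eye [0.5765 0.0319 0.0425] along 0.05492393819021722 lat 3.729649061706003e-05
held [ 0.5641 -0.0127  0.06  ] along 0.008710167247647518 lat 0.0011404951408608387
clampmid [ 0.5496 -0.0747  0.04  ] along -0.05500079996597409 lat 5.0534801781892263e-05<stdin>:5: DeprecationWarning: Arrays of 2-dimensional vectors are deprecated. Use arrays of 3-dimensional vectors instead. (deprecated in NumPy 2.0)
```

```bash
python3 - <<'E'
from h import *
go([.5893,.086,.09],[-.97,.243]); go([.5893,.086,.037])
E
```

```text
go [ 0.05   -0.0006  0.159 ] turn 0.022 tcp [0.5788 0.0372 0.249 ]
go [ 0.05   -0.0007  0.212 ] turn 0 tcp [0.5788 0.0372 0.249 ]
```

Call:
step_arm(series=[0.05,-0.001,0.06,0.022,0.05,-0.001,0.12,0.022,0.05,-0.001,0.16,0.022,0.05,-0.001,0.16,0.022], gripper=0.4)

```text
time: 3.58
tool_pos: [0.5845, 0.0862, 0.0841]
tcp_rot: [-2.472, -1.93, 0.014]
wrist_force: [-0.9, 0.1, 1.1]
width: 0.404
grip_force: 0.0
```

```bash
python3 - <<'E'
from h import *
T=tool(); p=viewer.read_camera('wrist'); save(p,'w2.png'); print(np.round(T,4).tolist())
for k,z in dict(leaf_eye=.0425,loose_leaf=.01,hinge_mid=.06).items():
    for d in viewer.spot_point(p,k)[:2]: print(k,np.round(d['point'],1),round(d['score'],2),np.round(atz(p,d['point'],z,T),4))
E
```

```text
[[0.2424, 0.9701, -0.0107, 0.5845], [0.9702, -0.2424, -0.0012, 0.0862], [-0.0038, -0.0101, -0.9999, 0.0841], [0.0, 0.0, 0.0, 1.0]]
leaf_eye [261.7 285.2] 0.7 [0.5758 0.0398 0.0425]
loose_leaf [265.4 262.4] 0.57 [0.5782 0.0376 0.01  ]
```

View pics/w2.png

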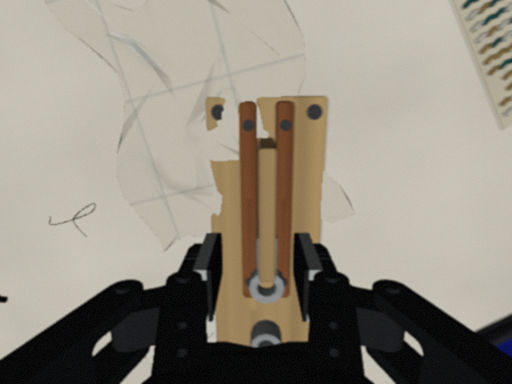

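Leaf top strip runs along column ~267 from (267,150) to (267,280), eye at (267,289), held knuckle at (265,335). Both fingers straddle the leaf and rails clear.

```bash
python3 - <<'E'
from h import *
T=tool(); p=viewer.read_camera('wrist'); print(np.round(T,4).tolist())
for n,uv,z in (('far',(267.5,150),.058),('near',(267,260),.058),('eye',(267,289),.0425)):
    X=atz(p,uv,z,T); print(n,np.round(X,4),np.round(T[:3,:3].T@(X-T[:3,3]),4))
E
```

```text
[[0.2424, 0.9702, 0.0055, 0.5918], [0.9702, -0.2424, 0.0005, 0.0871], [0.0018, 0.0052, -1.0, 0.0923], [0.0, 0.0, 0.0, 1.0]]
far [0.608  0.1266 0.058 ] [0.0422 0.006  0.0344]
near [0.5921 0.0615 0.058 ] [-0.0248  0.0062  0.0343]
eye [0.5855 0.032  0.0425] [-0.0551  0.0069  0.0497]
```

Call:
step_arm(series=[0,0,0,0,0,0,0,0,0,0,0,0])

```text
time: 4.2
tool_pos: [0.5894, 0.0874, 0.0894]
tcp_rot: [2.475, 1.934, 0.001]
wrist_force: [-1.1, 0.1, 0.2]
width: 0.399
grip_force: 0.0
```

```bash
python3 - <<'E'
from h import *
T=tool(); p=viewer.read_camera('wrist'); save(p,'w3.png'); print(np.round(T,4).tolist())
im=p['image'].astype(int)
for r in (170,190,210): # brown rails: red-ish dark; leaf bright between
    print(r,''.join('#' if (im[r,c,0]-im[r,c,2]>50 and im[r,c,1]<100) else '.' for c in range(225,310)))
E
```

```text
[[0.2415, 0.9704, 0.0007, 0.5894], [0.9704, -0.2415, 0.0, 0.0874], [0.0002, 0.0006, -1.0, 0.0894], [0.0, 0.0, 0.0, 1.0]]
170 .......################.#...............#.################...........................
190 ........###############...................################...........................
210 ........################..................################...........................
```

```bash
python3 - <<'E'
from h import *
T=tool(); p=viewer.read_camera('wrist'); print(np.round(T[:3,3],4),p['intrinsics'][0])
for r,c in ((170,257.2),(210,257.8)):
    X=atz(p,(c,r),.026,T); print(np.round(X,4),np.round(T[:3,:3].T@(X-T[:3,3]),4))
for k,z in dict(leaf_eye=.0425,loose_leaf=.01).items():
    for d in viewer.spot_point(p,k)[:2]: X=atz(p,d['point'],z,T);print(k,round(d['score'],2),np.round(X,4),np.round(T[:3,:3].T@(X-T[:3,3]),4))
E
```

```text
[0.5893 0.0874 0.0892] [323.64369397   0.         257.31400789]
[0.5956 0.1111 0.026 ] [0.0245 0.0003 0.0632]
[0.5893 0.0843 0.026 ] [-0.003   0.0007  0.0632]
leaf_eye 0.72 [0.5758 0.0395 0.0425] [-0.0497 -0.0015  0.0467]
loose_leaf 0.85 [0.5778 0.0383 0.01  ] [-0.0504  0.0007  0.0792]
```

Call:
step_arm(series=[0,0.0005,0.026,0,0,0.0005,0.052,0,0,0.0005,0.052,0,0,0.0005,0.052,0])

```text
time: 4.9
tool_pos: [0.5902, 0.0873, 0.0376]
tcp_rot: [2.475, 1.934, 0.001]
wrist_force: [0.4, -0.0, -0.3]
width: 0.401
grip_force: 0.0
```

Call:
step_arm(series=[0,0,0,0,0,0,0,0,0,0,0,0,0,0,0,0], gripper=0, newtons=20)

```text
time: 5.4
tool_pos: [0.5905, 0.0875, 0.0383]
tcp_rot: [2.475, 1.934, 0.002]
wrist_force: [-2.9, 1.5, 6.6]
width: 0.111
grip_force: 23.7
```

Call:
step_arm(series=[-0.005,0,0,0,-0.011,0,0,0,-0.017,0,0,0,-0.023,0,0,0,-0.029,0,0,0,-0.034,0,0,0,-0.034,0,0,0])

```text
time: 6.28
tool_pos: [0.5825, 0.0547, 0.0382]
tcp_rot: [2.475, 1.934, 0.004]
wrist_force: [-1.4, 2.0, 6.3]
width: 0.116
grip_force: 23.7
```

Call:
step_arm(series=[-0.001,0,0,0,-0.002,0,0,0,-0.003,0,0,0,-0.004,0,0,0,-0.005,0,0,0])

```text
time: 6.9
tool_pos: [0.5814, 0.0505, 0.0382]
tcp_rot: [2.475, 1.934, 0.005]
wrist_force: [-1.5, 4.5, 5.5]
width: 0.106
grip_force: 23.6
```

Call:
step_arm(series=[-0.001,0,0,0,-0.002,0,0,0,-0.003,0,0,0])

```text
time: 7.28
tool_pos: [0.5807, 0.0475, 0.0383]
tcp_rot: [2.475, 1.934, 0.005]
wrist_force: [-1.2, 4.2, 6.2]
width: 0.108
grip_force: 23.6
```

Call:
step_arm(series=[-0.001,0,0,0,-0.002,0,0,0,-0.003,0,0,0])

```text
time: 7.65
tool_pos: [0.58, 0.0446, 0.0382]
tcp_rot: [2.475, 1.934, 0.005]
wrist_force: [-1.0, 5.1, 5.4]
width: 0.113
grip_force: 23.6
```

Call:
step_arm(series=[-0.001,0,0,0,-0.002,0,0,0])

```text
time: 7.9
tool_pos: [0.5795, 0.0427, 0.0382]
tcp_rot: [2.475, 1.934, 0.005]
wrist_force: [-1.2, 4.8, 6.1]
width: 0.111
grip_force: 23.6
```

Call:
step_arm(series=[-0.001,0,0,0,-0.002,0,0,0])

```text
time: 8.15
tool_pos: [0.5791, 0.0407, 0.0382]
tcp_rot: [2.475, 1.934, 0.005]
wrist_force: [-0.3, 4.1, 4.9]
width: 0.106
grip_force: 23.6
```

Call:
step_arm(series=[-0.001,0,0,0,-0.002,0,0,0])

```text
time: 8.4
tool_pos: [0.5786, 0.0388, 0.0383]
tcp_rot: [2.475, 1.934, 0.005]
wrist_force: [0.2, 4.5, 6.3]
width: 0.113
grip_force: 23.6
```

Call:
step_arm(series=[-0.001,0,0,0,-0.002,0,0,0])

```text
time: 8.65
tool_pos: [0.5781, 0.0368, 0.0382]
tcp_rot: [2.475, 1.934, 0.005]
wrist_force: [-1.0, 4.1, 5.5]
width: 0.113
grip_force: 23.6
```

```bash
python3 - <<'E'
from h import *
T=tool(); print(monitor.read_state()['wrist_force'])
p=viewer.read_camera('top')
for k,z in dict(leaf_eye=.0425,hinge_mid=.06).items():
    for d in viewer.spot_point(p,k)[:2]: print(k,np.round(d['point'],1),round(d['score'],2),np.round(atz(p,d['point'],z),4))
s=viewer.read_camera('side')
c=s['image'][190:300,180:290]
cv2.imwrite('pics/s1.png',cv2.resize(c[:,:,::-1],None,fx=5,fy=5,interpolation=cv2.INTER_CUBIC))
E
```

```text
[-1.02135998  4.07845697  5.53627895]
leaf_eye [300.1 146.5] 0.59 [ 0.6054 -0.226   0.0425]
leaf_eye [184.2 175.4] 0.52 [ 0.5591 -0.0139  0.0425]
```

View pics/s1.png

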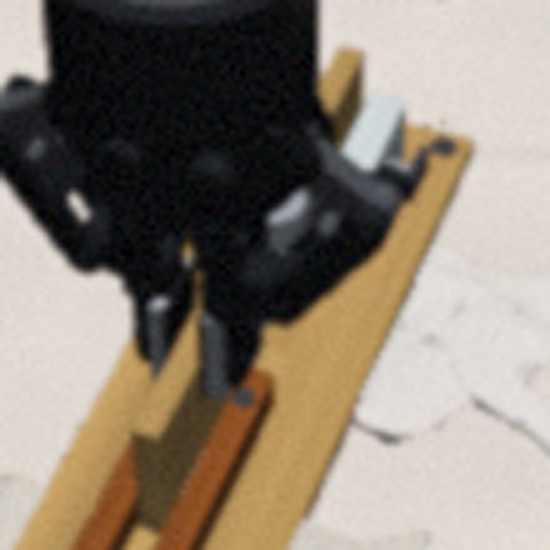

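Side crop: the gripper holds the leaf (end at about (150,430) in the crop) and it slides along between the rails. No stop yet, so I keep creeping.

Call:
step_arm(series=[-0.001,0,0,0,-0.002,0,0,0])

```text
time: 9.1
tool_pos: [0.5776, 0.0349, 0.0382]
tcp_rot: [2.475, 1.934, 0.005]
wrist_force: [-0.6, 4.6, 6.2]
width: 0.11
grip_force: 23.6
```

Call:
step_arm(series=[-0.001,0,0,0,-0.002,0,0,0])

```text
time: 9.35
tool_pos: [0.5771, 0.0329, 0.0382]
tcp_rot: [2.475, 1.934, 0.005]
wrist_force: [-1.2, 5.0, 5.8]
width: 0.113
grip_force: 23.6
```

Call:
step_arm(series=[-0.001,0,0,0,-0.002,0,0,0])

```text
time: 9.6
tool_pos: [0.5766, 0.031, 0.0382]
tcp_rot: [2.475, 1.934, 0.005]
wrist_force: [-0.6, 4.3, 6.5]
width: 0.111
grip_force: 23.6
```

Call:
step_arm(series=[-0.001,0,0,0,-0.002,0,0,0])

```text
time: 9.85
tool_pos: [0.5762, 0.0291, 0.0382]
tcp_rot: [2.475, 1.934, 0.005]
wrist_force: [-0.8, 5.5, 5.5]
width: 0.108
grip_force: 23.6
```

Call:
step_arm(series=[-0.001,0,0,0,-0.002,0,0,0])

```text
time: 10.1
tool_pos: [0.576, 0.0285, 0.0383]
tcp_rot: [-2.476, -1.932, -0.008]
wrist_force: [1.5, 13.0, 4.1]
width: 0.112
grip_force: 23.5
```

Call:
step_arm(series=[-0.001,0,0,0,-0.002,0,0,0])

```text
time: 10.35
tool_pos: [0.576, 0.0284, 0.0384]
tcp_rot: [-2.475, -1.931, -0.012]
wrist_force: [1.6, 18.9, 3.5]
width: 0.115
grip_force: 23.4
```

Contact felt: it stopped at y≈0.0284 with force rising to about 15 N over the sliding force. I'll relieve it and release.

Call:
step_arm(series=[0.0015,0,0,0,0.003,0,0,0,0.003,0,0,0])

```text
time: 10.72
tool_pos: [0.5761, 0.0286, 0.0382]
tcp_rot: [2.475, 1.934, 0.005]
wrist_force: [-0.1, 6.4, 4.4]
width: 0.112
grip_force: 23.6
```

Call:
step_arm(series=[0,0,0,0,0,0,0,0,0,0,-0.02,0,0,0,-0.06,0,-0.04,0,-0.1,0,-0.08,0,-0.13,0,-0.08,0,-0.13,0,-0.08,0,-0.13,0], gripper=0.45)

```text
time: 11.72
tool_pos: [0.5553, -0.0505, 0.1673]
tcp_rot: [2.476, 1.933, 0.001]
wrist_force: [0.4, 0.7, -0.2]
width: 0.448
grip_force: 0.0
```

```bash
python3 - <<'E'
from h import *
T=tool(); p=viewer.read_camera('wrist'); save(p,'w4.png'); print(np.round(T,4).tolist())
for k,z in dict(leaf_eye=.0425,loose_leaf=.01,hinge_mid=.06,clamp=.04,pin_shoulder=.051).items():
    for d in viewer.spot_point(p,k)[:2]: print(k,np.round(d['point'],1),round(d['score'],2),np.round(atz(p,d['point'],z,T),4))
E
```

```text
[[0.2426, 0.9701, 0.0006, 0.5553], [0.9701, -0.2426, 0.0004, -0.0505], [0.0005, 0.0005, -1.0, 0.1673], [0.0, 0.0, 0.0, 1.0]]
leaf_eye [254.4 145.5] 0.67 [ 0.5611 -0.0196  0.0425]
loose_leaf [258.9 142.9] 0.67 [ 0.5643 -0.0229  0.01  ]
hinge_mid [255.  143.6] 0.83 [ 0.5626 -0.0158  0.06  ]
clamp [256.7 207.4] 0.88 [ 0.5495 -0.0734  0.04  ]
pin_shoulder [255.4 208.4] 0.53 [ 0.5492 -0.0703  0.051 ]
```

View pics/w4.png

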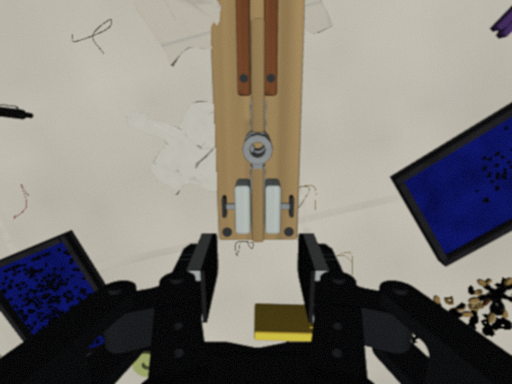

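The leaf is against the held leaf and all knuckles are stacked: ring at (257,148), bore centred near (258,147), clamp at (258,207). Next I locate the ring precisely and head for the pin.

```bash
cat > ring.py <<'E'
from h import *
T=tool(); p=viewer.read_camera('wrist'); K=p['intrinsics']
c0=proj(p,[.5620,-.0205,.06],T); x,y=np.round(c0).astype(int); h=40
g=cv2.cvtColor(p['image'],cv2.COLOR_RGB2GRAY)[y-h:y+h,x-h:x+h]
g=cv2.resize(g,None,fx=4,fy=4,interpolation=cv2.INTER_CUBIC)
cam=camT(p,T)[:3,3]; D=np.linalg.norm(cam-[.5620,-.0205,.06]); r=K[0][0]*.012/D*4
cc=cv2.HoughCircles(cv2.GaussianBlur(g,(5,5),0),cv2.HOUGH_GRADIENT,1,8,param1=80,param2=12,minRadius=int(r*.88),maxRadius=int(r*1.12))
print('pred',c0,'r',r/4,T[:3,3])
for c in ([] if cc is None else cc[0][:3]):
    uv=np.array([x-h,y-h])+(c[:2]+.5)/4-.5; print(uv,c[2]/4,np.round(atz(p,uv,.06,T),4))
E
python3 ring.py; python3 - <<'E'
from h import *
p=viewer.read_camera('top')
for k,z in dict(pin_shoulder=.051,pin_block=0).items():
    for d in viewer.spot_point(p,k)[:2]: print(k,np.round(d['point'],1),round(d['score'],2),np.round(atz(p,d['point'],z),4))
print(np.round(atz(p,(361.5,219),.085),4))
go([.445,-.31,.2])
E
```

```text
pred [256.88749543 150.68684083] r 15.457218943613581 [ 0.55487599 -0.04974135  0.16579523]
[258.5 149.5] 13.675 [ 0.5634 -0.0199  0.06  ]
pin_shoulder [357.7 217. ] 0.67 [ 0.4741 -0.3238  0.051 ]
pin_shoulder [353.2 218.6] 0.38 [ 0.4715 -0.3157  0.051 ]
pin_block [353.7 216.2] 0.68 [ 0.4757 -0.3266  0.    ]
[ 0.4706 -0.3234  0.085 ]
go [-0.2787 -0.0445 -0.0334] turn 0 tcp [ 0.5553 -0.0502  0.1665]
```

Call:
step_arm(series=[-0.316,-0.014,-0.01,0,-0.316,-0.014,-0.01,0,-0.316,-0.014,-0.01,0,-0.316,-0.014,-0.01,0,-0.316,-0.014,-0.01,0,-0.316,-0.014,-0.01,0,-0.316,-0.014,-0.01,0,-0.316,-0.014,-0.01,0])

```text
time: 13.22
tool_pos: [0.4658, -0.3523, 0.1766]
tcp_rot: [-2.473, -1.936, -0.0]
wrist_force: [-0.1, -0.1, -0.3]
width: 0.448
grip_force: 0.0
```

```bash
python3 - <<'E'
from h import *
T=tool(); p=viewer.read_camera('wrist'); save(p,'w5.png'); print(np.round(T,4).tolist())
for k,z in dict(pin_shoulder=.051,pin_block=0,hinge_pin=.006).items():
    for d in viewer.spot_point(p,k)[:2]: print(k,np.round(d['point'],1),round(d['score'],2),np.round(atz(p,d['point'],z,T),4))
for d in viewer.boxes_of(p,'hinge_pin')[:2]: print(d)
E
```

```text
[[0.2402, 0.9707, -0.0004, 0.4658], [0.9707, -0.2402, 0.0009, -0.3523], [0.0008, -0.0006, -1.0, 0.1766], [0.0, 0.0, 0.0, 1.0]]
pin_shoulder [257.4 153.8] 0.83 [ 0.4721 -0.3288  0.051 ]
pin_block [257.3 141.8] 0.59 [ 0.4727 -0.3258  0.    ]
hinge_pin [257.9 142.9] 0.76 [ 0.4732 -0.3262  0.006 ]
{'extent': [258.4, 155.1, 20.8, 24.0], 'score': 0.56}
```

View pics/w5.png

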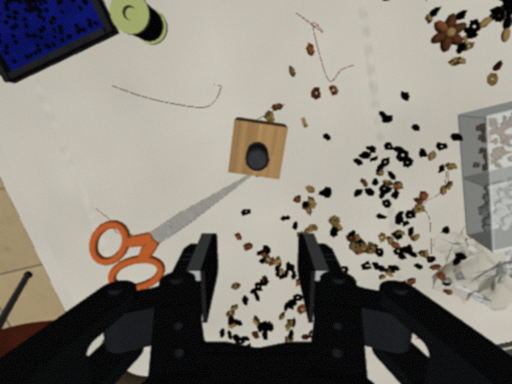

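The pin's dark head is at (258,156) in the wooden block (block centre ~(258,148)). Spool (138,18), rosette (450,32) and scissors are clear of it.

```bash
python3 - <<'E'
from h import *
T=tool(); p=viewer.read_camera('wrist'); g=cv2.cvtColor(p['image'],cv2.COLOR_RGB2GRAY)
for r in range(134,176,2): print(r,' '.join('%3d'%v for v in g[r,240:278:2]))
print(np.round(T[:3,3],4))
for X in ([.4725,-.326,.085],[.4725,-.326,.04],[.4725,-.326,.051]): print(proj(p,X,T))
E
```

```text
134 129 134 135 124 120 120 122 126 126 139 137 133 134 139 139 139 132 126 130
136 129 136 134 125 122 119 123 124 130 142 139 131 131 137 138 138 135 125 130
138 130 134 133 123 119 119 124 125 133 142 136 131 135 136 137 138 130 127 130
140 132 135 131 121 119 121 120 118 121 129 134 135 133 137 140 137 127 127 135
142 130 137 129 122 119 112  77  46  43  47  67 104 130 140 139 135 128 127 135
144 132 134 129 122 105  57  25  21  20  20  20  31  88 136 138 132 126 126 134
146 134 135 127 121  68  27  18  21  21  21  17  17  32 104 140 134 126 132 135
148 137 134 129 103  33  19  27  30  30  28  20  20  17  62 130 130 128 130 136
150 134 132 124  78  23  30  39  44  47  45  35  30  18  41 126 130 127 132 132
152 136 132 126  62  30  44  51  55  53  52  51  46  35  26 108 127 126 135 132
154 137 134 112  50  39  50  54  55  51  53  52  52  42  28  90 132 131 138 132
156 132 132 104  33  46  53  55  54  55  55  52  54  51  33  82 131 136 135 134
158 133 130 106  40  47  54  51  54  51  57  53  53  49  35  74 132 136 136 133
160 134 129 107  44  45  50  55  52  53  51  56  55  49  35  70 130 137 135 134
162 134 128 116  60  42  51  49  49  53  51  52  53  50  38  97 134 138 132 136
164 133 127 122  94  37  46  52  51  52  54  52  49  37  65 125 136 136 136 135
166 131 123 119 118  75  36  44  50  52  53  48  40  55 107 125 134 135 132 133
168 132 123 119 120 120  89  51  34  38  36  40  74 120 130 130 135 136 134 134
170 130 124 119 117 122 122 124 116  98 109 119 132 136 129 128 139 135 130 136
172 141 127 116 120 123 124 138 140 136 127 133 135 132 131 128 139 133 133 134
174 188 184 173 146 128 134 149 149 136 127 132 135 132 127 131 139 133 134 133
[ 0.466  -0.3528  0.177 ]
[256.60824975 157.2170146 ]
[256.69791047 147.72316926]
[256.6786473  149.76287585]
```

```bash
python3 -c "
from h import *
go([.4725,-.3268,.1]);go([.4725,-.3268,.056])"
```

```text
go [0.027  0.0001 0.077 ] turn 0 tcp [ 0.4659 -0.353   0.177 ]
go [2.70e-02 1.00e-04 1.21e-01] turn 0 tcp [ 0.4659 -0.353   0.177 ]
```

Call:
step_arm(series=[0.027,0,0.05,0,0.027,0,0.085,0,0.027,0,0.105,0,0.027,0,0.121,0,0.027,0,0.121,0,0.027,0,0.121,0,0.027,0,0.121,0])

```text
time: 14.4
tool_pos: [0.4729, -0.3285, 0.0574]
tcp_rot: [2.474, 1.933, 0.001]
wrist_force: [0.5, 0.0, -0.3]
width: 0.453
grip_force: 0.0
```

Call:
step_arm(series=[0,0,0,0,0,0,0,0,0,0,0,0,0,0,0,0,0,0,0,0], gripper=0, newtons=40)

```text
time: 15.02
tool_pos: [0.4725, -0.3281, 0.0568]
tcp_rot: [2.474, 1.934, 0.0]
wrist_force: [-0.7, 1.0, 6.3]
width: 0.197
grip_force: 39.0
```

Call:
step_arm(series=[0,0,-0.01,0,0,0,-0.025,0,0,0,-0.045,0,0,0,-0.07,0,0,0,-0.09,0,0,0,-0.09,0])

```text
time: 15.78
tool_pos: [0.4735, -0.3287, 0.149]
tcp_rot: [2.471, 1.932, 0.002]
wrist_force: [0.1, 0.4, -1.1]
width: 0.197
grip_force: 39.2
```

```bash
python3 - <<'E'
from h import *
s=monitor.read_state(); print(s['wrist_force'],s['width'],s['grip_force'])
T=tool(); p=viewer.read_camera('wrist'); save(p,'w6.png')
for k,d0 in dict(pin_shoulder=.045,hinge_pin=0).items():
    z=T[2,3]-.051+d0
    for d in viewer.spot_point(p,k)[:2]: X=atz(p,d['point'],z,T); print(k,np.round(d['point'],1),round(d['score'],2),np.round(T[:3,:3].T@(X-T[:3,3]),4))
for a in (-.006,.051): print(proj(p,(T@[0,0,a,1])[:3],T))
go([.5632-.0022,-.0202-.009,.147])
E
```

```text
[ 0.12357296  0.40023767 -1.07424534] 0.19713215106005383 39.16736125946045
pin_shoulder [257.2 240.4] 0.85 [0.0014 0.0003 0.006 ]
hinge_pin [256.7 211.4] 0.76 [0.0004 0.     0.051 ]
[256.51448232 254.25464008]
[256.69618451 211.98903102]
go [ 0.3108  0.0149 -0.0017] turn 0 tcp [ 0.4714 -0.3272  0.1452]
```

View pics/w6.png

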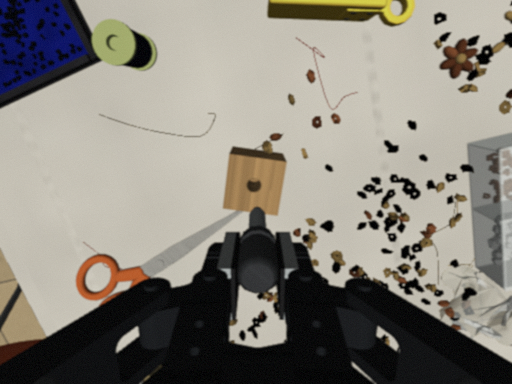

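Pin is held upright: tip at (257,211), on the tool axis; the block hole at (254,184) is empty.

Call:
step_arm(series=[0.05,0.003,0,0,0.1,0.006,0,0,0.15,0.009,0,0,0.2,0.012,0,0,0.25,0.014,0,0,0.28,0.015,0,0,0.29,0.0153,0,0,0.29,0.0153,0,0])

```text
time: 16.92
tool_pos: [0.5563, -0.0497, 0.1449]
tcp_rot: [-2.473, -1.935, 0.003]
wrist_force: [-0.1, -0.1, -0.2]
width: 0.193
grip_force: 39.2
```

Call:
step_arm(series=[0,0,0,0,0,0,0,0,0,0,0,0])

```text
time: 17.3
tool_pos: [0.5568, -0.0507, 0.146]
tcp_rot: [2.476, 1.933, -0.0]
wrist_force: [0.7, 0.1, -0.9]
width: 0.196
grip_force: 39.2
```

```bash
cat >> ring.py <<'E'
save(p,'r_%d.png'%p['shot'])
cv2.imwrite('pics/rc_%d.png'%p['shot'],cv2.resize(p['image'][y-70:y+90,x-80:x+80,::-1],None,fx=3.5,fy=3.5,interpolation=cv2.INTER_CUBIC)); print(p['shot'],'crop origin',x-80,y-70)
for d in viewer.spot_point(p,'hinge_pin')[:1]: print('tip',d['point'],d['score'])
print('tip pred',proj(p,(T@[0,0,.051,1])[:3],T)); go([.5632,-.0202,T[2,3]],[-.97,.2425])
E
python3 ring.py
```

```text
pred [253.54991787 154.58471201] r 16.766762829018457 [ 0.5567649  -0.0507034   0.14595454]
[255.75 154.5 ] 15.975 [ 0.5635 -0.0208  0.06  ]
[256.75 156.25] 18.0 [ 0.5639 -0.0222  0.06  ]
[253.5 147.5] 17.45 [ 0.5632 -0.0156  0.06  ]
17 crop origin 174 85
tip [254.8, 148.7] 0.71
tip pred [256.6911112  211.98769656]
go [ 0.0308 -0.0012  0.0001] turn 0.0 tcp [ 0.5569 -0.0504  0.146 ]
```

```bash
ls pics
```

```text
r_17.png
rc_17.png
s1.png
side0.png
top0.png
w1.png
w2.png
w3.png
w4.png
w5.png
w6.png
```

View pics/rc_17.png

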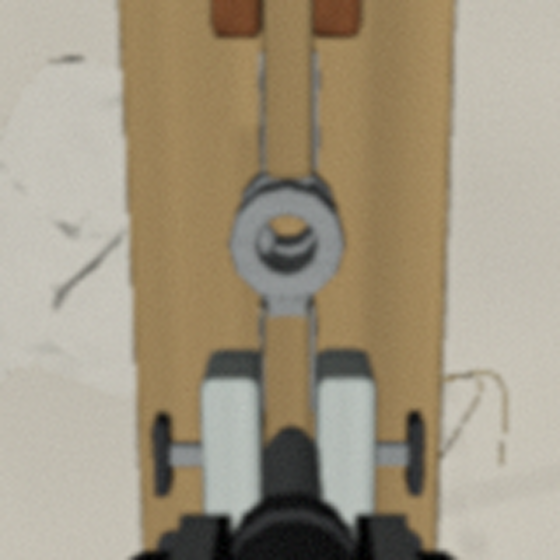

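Crop: the upper ring is centred at crop (287,240), i.e. pixel (255.8,153.5), bores in line. The pin tip shows at crop (291,435), laterally in line to under 1 mm. Now going above and down to just over the mouth.

Call:
step_arm(series=[0.01,-0.001,0,0,0.022,-0.001,0,0,0.03,-0.001,0,0,0.03,-0.001,0,0,0.03,-0.001,0.015,0,0.03,-0.001,0.028,0,0.03,-0.001,0.028,0,0.03,-0.001,0.028,0])

```text
time: 18.4
tool_pos: [0.563, -0.0207, 0.1175]
tcp_rot: [-2.475, -1.934, 0.001]
wrist_force: [0.5, -0.1, -0.7]
width: 0.194
grip_force: 39.2
```

Call:
step_arm(series=[0,0,0.002,0,0,0,0.004,0,0,0,0.006,0])

```text
time: 18.77
tool_pos: [0.5633, -0.0206, 0.112]
tcp_rot: [2.475, 1.934, 0.0]
wrist_force: [-0.2, 0.3, 0.4]
width: 0.201
grip_force: 39.2
```

Call:
step_arm(series=[0,0,0.001,0,0,0,0.002,0,0,0,0.003,0])

```text
time: 19.15
tool_pos: [0.5632, -0.0205, 0.1089]
tcp_rot: [2.475, 1.935, 0.0]
wrist_force: [-0.7, 0.0, 0.1]
width: 0.196
grip_force: 39.2
```

Call:
step_arm(series=[0,0,0.001,0,0,0,0.002,0,0,0,0.003,0])

```text
time: 19.52
tool_pos: [0.5632, -0.0205, 0.1059]
tcp_rot: [2.475, 1.935, -0.0]
wrist_force: [-0.3, -0.2, -1.0]
width: 0.196
grip_force: 39.2
```

Call:
step_arm(series=[0,0,0.001,0,0,0,0.002,0,0,0,0.003,0])

```text
time: 19.9
tool_pos: [0.5635, -0.0205, 0.1031]
tcp_rot: [2.475, 1.934, 0.001]
wrist_force: [0.0, -0.5, -0.5]
width: 0.198
grip_force: 39.2
```

Call:
step_arm(series=[0,0,0.001,0,0,0,0.002,0])

```text
time: 20.15
tool_pos: [0.5638, -0.0207, 0.1014]
tcp_rot: [2.474, 1.934, 0.001]
wrist_force: [0.3, -0.0, 1.1]
width: 0.197
grip_force: 39.2
```

Call:
step_arm(series=[0,0,0.001,0,0,0,0.002,0,0,0,0.003,0])

```text
time: 20.52
tool_pos: [0.5639, -0.0208, 0.0983]
tcp_rot: [2.474, 1.934, 0.001]
wrist_force: [2.6, -1.0, 3.1]
width: 0.194
grip_force: 39.5
```

Call:
step_arm(series=[0,0,0.001,0,0,0,0.002,0,0,0,0.003,0])

```text
time: 20.9
tool_pos: [0.5636, -0.0206, 0.0953]
tcp_rot: [2.475, 1.934, 0.001]
wrist_force: [3.5, -1.5, 4.3]
width: 0.194
grip_force: 39.5
```

Call:
step_arm(series=[0,0,0.001,0,0,0,0.002,0])

```text
time: 21.15
tool_pos: [0.5636, -0.0206, 0.0929]
tcp_rot: [2.475, 1.934, 0.001]
wrist_force: [3.1, -2.0, 3.0]
width: 0.195
grip_force: 39.5
```

Call:
step_arm(series=[0,0,0.001,0,0,0,0.002,0])

```text
time: 21.4
tool_pos: [0.5635, -0.0206, 0.0909]
tcp_rot: [2.475, 1.934, 0.001]
wrist_force: [4.4, -1.6, 2.9]
width: 0.195
grip_force: 39.5
```

Call:
step_arm(series=[0,0,0.001,0,0,0,0.002,0])

```text
time: 21.65
tool_pos: [0.5634, -0.0205, 0.0889]
tcp_rot: [2.475, 1.934, 0.001]
wrist_force: [4.7, -1.6, 1.8]
width: 0.194
grip_force: 39.5
```

Call:
step_arm(series=[0,0,0.001,0,0,0,0.002,0,0,0,0.003,0])

```text
time: 22.02
tool_pos: [0.5634, -0.0206, 0.086]
tcp_rot: [2.475, 1.934, 0.001]
wrist_force: [5.0, -1.3, 3.1]
width: 0.196
grip_force: 39.5
```

Call:
step_arm(series=[0,0,0.001,0,0,0,0.002,0,0,0,0.003,0])

```text
time: 22.4
tool_pos: [0.5634, -0.0205, 0.0829]
tcp_rot: [2.475, 1.934, 0.001]
wrist_force: [4.6, -1.2, 2.2]
width: 0.194
grip_force: 39.4
```

Call:
step_arm(series=[0,0,0.001,0,0,0,0.002,0,0,0,0.003,0])

```text
time: 22.78
tool_pos: [0.5633, -0.0205, 0.0799]
tcp_rot: [2.475, 1.934, 0.0]
wrist_force: [5.1, -3.0, 2.5]
width: 0.197
grip_force: 39.4
```

Call:
step_arm(series=[0,0,0.001,0,0,0,0.002,0])

```text
time: 23.02
tool_pos: [0.5633, -0.0206, 0.0779]
tcp_rot: [2.475, 1.934, 0.0]
wrist_force: [5.6, -2.1, 1.9]
width: 0.194
grip_force: 39.4
```

Call:
step_arm(series=[0,0,0.001,0,0,0,0.002,0])

```text
time: 23.28
tool_pos: [0.5633, -0.0205, 0.0759]
tcp_rot: [2.475, 1.934, 0.0]
wrist_force: [5.0, -2.5, 3.6]
width: 0.193
grip_force: 39.5
```

Tip is now about 25 mm up, past the lower knuckle's mouth. Continuing, about 10 mm left.

Call:
step_arm(series=[0,0,0.001,0,0,0,0.002,0,0,0,0.003,0])

```text
time: 23.65
tool_pos: [0.5633, -0.0205, 0.0729]
tcp_rot: [2.475, 1.934, 0.0]
wrist_force: [5.3, -2.2, 1.8]
width: 0.198
grip_force: 39.5
```

Call:
step_arm(series=[0,0,0.001,0,0,0,0.002,0,0,0,0.003,0])

```text
time: 24.02
tool_pos: [0.5633, -0.0205, 0.0699]
tcp_rot: [2.475, 1.935, 0.0]
wrist_force: [4.5, -2.1, 1.2]
width: 0.199
grip_force: 39.5
```

Call:
step_arm(series=[0,0,0.001,0,0,0,0.002,0])

```text
time: 24.28
tool_pos: [0.5633, -0.0205, 0.0679]
tcp_rot: [2.475, 1.934, 0.0]
wrist_force: [4.0, -1.2, 1.8]
width: 0.194
grip_force: 39.5
```

Call:
step_arm(series=[0,0,0.001,0])

```text
time: 24.4
tool_pos: [0.5633, -0.0206, 0.0669]
tcp_rot: [2.475, 1.934, 0.0]
wrist_force: [5.8, -2.6, 3.1]
width: 0.199
grip_force: 39.5
```

Call:
step_arm(series=[0,0,0.0005,0,0,0,0.001,0])

```text
time: 24.65
tool_pos: [0.5633, -0.0206, 0.0659]
tcp_rot: [2.475, 1.935, 0.0]
wrist_force: [5.0, -0.5, 3.5]
width: 0.196
grip_force: 39.6
```

Call:
step_arm(series=[0,0,0.0005,0,0,0,0.001,0])

```text
time: 24.9
tool_pos: [0.5634, -0.0206, 0.0658]
tcp_rot: [2.475, 1.935, 0.0]
wrist_force: [1.1, -2.7, 9.1]
width: 0.195
grip_force: 40.3
```

Felt the stop at TCP z 0.0658, exactly the home height expected. I'll release and retreat straight up.

Call:
step_arm(series=[0,0,-0.0005,0,0,0,-0.0005,0,0,0,-0.0005,0,0,0,-0.0005,0], gripper=0.4)

```text
time: 25.4
tool_pos: [0.5624, -0.0204, 0.0648]
tcp_rot: [-2.474, -1.934, 0.002]
wrist_force: [0.1, 0.3, 0.6]
width: 0.397
grip_force: 0.0
```

Call:
step_arm(series=[0,0,-0.015,0,0,0,-0.04,0,0,0,-0.08,0,-0.03,0,-0.1,0,-0.03,0,-0.1,0,-0.03,0,-0.1,0])

```text
time: 26.15
tool_pos: [0.5557, -0.0494, 0.1655]
tcp_rot: [-2.476, -1.933, -0.001]
wrist_force: [-0.3, 0.0, -0.5]
width: 0.399
grip_force: 0.0
```

```bash
python3 - <<'E'
from h import *
s=monitor.read_state(); print(s['wrist_force'],s['width'])
T=tool(); p=viewer.read_camera('wrist'); sd=viewer.read_camera('side')
for q,t in ((p,T),(sd,None)):
    for k,z in dict(pin_shoulder=.06,leaf_eye=.0425).items():
        for d in viewer.spot_point(q,k)[:2]: print(k,np.round(d['point'],1),round(d['score'],2),np.round(atz(q,d['point'],z,t),4))
a=cv2.resize(p['image'][70:270,160:360],(400,400)); b=cv2.resize(sd['image'][195:275,200:280],(400,400),interpolation=cv2.INTER_CUBIC)
cv2.imwrite('pics/fin.png',np.hstack([a,b])[:,:,::-1])
E
```

```text
[-0.34845326  0.04677647 -0.4901196 ] 0.39922268644718395
pin_shoulder [256.4 150. ] 0.57 [ 0.5629 -0.0195  0.06  ]
leaf_eye [254.6 146.7] 0.61 [ 0.5614 -0.0192  0.0425]
pin_shoulder [232.2 228.2] 0.75 [ 0.5667 -0.0198  0.06  ]
leaf_eye [233.9 234.5] 0.95 [ 0.5647 -0.0232  0.0425]
leaf_eye [225.6 164.8] 0.57 [ 0.6034 -0.2081  0.0425]
```

View pics/fin.png

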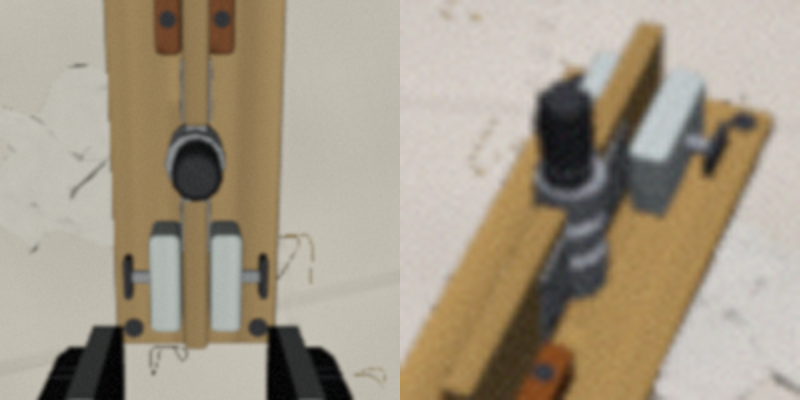

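The pin stands upright with its head sitting on the upper ring ((195,165) left, (565,185) right), and nothing touches it. The job is ready to hand in.

```bash
python3 -c "
from h import *
print(job.finish_job())"
```

```text
the job is handed in; nothing more can be done
None
```

The leaf is against its stop, the hinge pin is fully down through the knuckles, and the gripper is clear; I handed the job in at about 26 s, but the hand-in returned no verdict.

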